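# Set out the conical flasks in order of size

## Robot

A 6-joint arm with a two-finger parallel gripper is mounted at the origin on the work surface. World frame = base frame: x ahead of the robot, y to its left, z up, the work surface at z = 0. Lengths are in m, angles in rad, forces in N, time in s.
With the tool pointing down it reaches from about 0.35 to 0.725 m from the base axis. Payload 4.3 kg.
Tool frame: the origin (TCP) lies between the finger pads; the fingertips stand 14 mm ahead of it and the grasp point (between the pads) lies 5 mm behind it; z points along the fingers, y is the direction in which the jaws open and shut (so a half turn about z gives the same grasp; the last joint's range is limited). The gripper opens to 85 mm and grips with 20 to 120 N. Pads are 22 mm wide; open, the fingers measure 114 mm over their backs; the gripper's body (76 mm by 85 mm) begins 54 mm behind the grasp point. The pads swing forward as they close: fully open they stand 13 mm farther back than shut.
Start: joints at [1.04, 0.377, 0.081, 1.274, 0, 1.46], TCP at [0.235, 0.525, 0.245] pointing down, gripper open.
Joint ranges: [-2.72, 2.72], [-0.84, 1.66], [-1.02, 1.22], [-1.77, 2.12], [-1.37, 1.28], [-3.14, 3.14]. Speed limits (rad/s): [2.57, 2.57, 3.14, 3.14, 3.14, 3.14].

## Interface

Orientations are given as [roll, pitch, yaw] about the fixed x, y, z axes, in that order (R = Rz(yaw) Ry(pitch) Rx(roll)).
In Python, from rig import arm gives the robot as it stands.
- The arm moves only by the tool move_arm, never from a script. Its argument "motion" is a list of rows, each an object of numbers: "dx", "dy", "dz": the shift along the tool's x, y, z in cm; "wx", "wy", "wz": the turn, a rotation vector about the tool's x, y, z in rad; "claw": the opening, from -1 (shut) to 1 (fully open). In form: [{"dx": .., "dy": .., "dz": .., "wx": .., "wy": .., "wz": .., "claw": ..}, ...]. A call has exactly 10 rows; each row is the pose to reach, as a shift and turn from the pose commanded when the call began, along the tool's axes at that moment; what a row does not reach only later rows make up. A row lasts 1/8 s, in which the tool goes at most 62.5 mm and 10.7 degrees, less where a joint would pass 70% of its speed; a pose out of reach is approached as far as the arm can. A call with a gripper value outside its range is refused whole. The fingers move at their own pace and stop on an object; the grip force is fixed at half the most. Time passes only in rows, so rows that repeat a pose let the fingers close, or fill a call up. It gives the time, the measured TCP pose, the force and the opening at its end, in the units of the state.
- arm.observe(): the state, without advancing time (a new reading comes with each control period).
- arm.snapshot(name): name is "side" or "top"; returns (picture, depth): 480x640x3 uint8, red, green, blue; 480x640 float32, m along the optical axis (not along the pixel's ray), 0 where there is no reading.
- arm.camera_params(name): a dict with "mtx" (3x3 intrinsics, pixels), "T" (4x4, takes a point from camera to world coordinates). Camera axes: x right, y down, z forward; pixel columns grow to the right and rows downward; lengths in m; the calibration is good to about 2 mm. A picture is of the moment at which its call begins. camera_params takes no time and is no camera call.
- arm.job_done(): hands the job in, once; it reports no verdict.
The state is a dict: "time": time; "q": joint angles; "joint_velocities": joint speeds; "joint_efforts": joint torques, N m; "ee_pos": TCP position; "tool_rot": TCP orientation; "force": force on the tool from outside, world axes, zero at the start; "wrist_torque": the same for the moment, N m; "grip_width": opening from 0.0 (shut) to 1.0 (fully open).
Only numpy, scipy, OpenCV 4.12 (cv2) and the standard library are available. Lean on these libraries where they do the work, as an engineer would, in place of code of your own. Each camera call takes 0.05 s, during which the arm holds its last target.

## Task

Set out the four stoppered conical flasks for the dilution practical: stand one upright in the middle of each white tile, in order of size, with the smallest on the tile next to the pH meter and the largest at the far end of the row. They are glass, so set them down gently, without dropping, knocking or tipping any, and leave the wash bottle where it is.

Things in the scene. Friction and masses are not known exactly. Their poses are not given: they have to be found in the camera images.
- flask_25_mid (a point): Smallest of four loose stoppered conical flasks (clear glass, white patch, brown-red stopper fixed in it): base diameter 42, 85 high over all; the stopper stands 10 above the rim. Straight round neck, diameter 22, from 45 to 75 above the base: hold it there, from above. The point: on the axis, half-way up, 42.5 above the base; z along the axis, up. Starts upright on the bench (z = 0).
- flask_50_mid (a point): Second smallest of four loose stoppered conical flasks (clear glass, white patch, brown-red stopper fixed in it): base diameter 51, 100 high over all; the stopper stands 10 above the rim. Straight round neck, diameter 22, from 58 to 90 above the base: hold it there, from above. The point: on the axis, half-way up, 50 above the base; z along the axis, up. Starts upright on the bench (z = 0).
- flask_100_mid (a point): Second largest of four loose stoppered conical flasks (clear glass, white patch, brown-red stopper fixed in it): base diameter 64, 118 high over all; the stopper stands 10 above the rim. Straight round neck, diameter 22, from 74 to 108 above the base: hold it there, from above. The point: on the axis, half-way up, 59 above the base; z along the axis, up. Starts upright on the bench (z = 0).
- flask_250_mid (a point): Largest of four loose stoppered conical flasks (clear glass, white patch, brown-red stopper fixed in it): base diameter 85, 155 high over all; the stopper stands 10 above the rim. Straight round neck, diameter 34, from 106 to 145 above the base: hold it there, from above. The point: on the axis, half-way up, 77.5 above the base; z along the axis, up. Starts upright on the bench (z = 0).
- tile_a: One of four identical fixed white glazed tiles, 95 x 95 x 6 thick, in a straight row on a grey-green mat 3 thick. Origin: centre of its underside; its upper face is 6 higher, 9 above the bench. z up, y along the row, x across it. The tiles lie 105 apart (give or take 8); which of the four comes where in the row differs from start to start.
- tile_b: One of four identical fixed white glazed tiles, 95 x 95 x 6 thick, in a straight row on a grey-green mat 3 thick. Origin: centre of its underside; its upper face is 6 higher, 9 above the bench. z up, y along the row, x across it. The tiles lie 105 apart (give or take 8); which of the four comes where in the row differs from start to start.
- tile_c: One of four identical fixed white glazed tiles, 95 x 95 x 6 thick, in a straight row on a grey-green mat 3 thick. Origin: centre of its underside; its upper face is 6 higher, 9 above the bench. z up, y along the row, x across it. The tiles lie 105 apart (give or take 8); which of the four comes where in the row differs from start to start.
- tile_d: One of four identical fixed white glazed tiles, 95 x 95 x 6 thick, in a straight row on a grey-green mat 3 thick. Origin: centre of its underside; its upper face is 6 higher, 9 above the bench. z up, y along the row, x across it. The tiles lie 105 apart (give or take 8); which of the four comes where in the row differs from start to start.
- ph_meter: The pH meter at one end of the row, left or right: fixed cream box, about 210 x 260, 115 high, on a white prop handle, blue front panel with red display facing away from the robot. Origin: centre of its underside. A grey balance with a round steel pan stands at the other end of the row.
- wash_bottle_mid (a point): Loose white plastic wash bottle, not to be moved: diameter 62, 169 high with blue cap and bent spout, which reaches 55 out from the axis. The point: on the axis, 63 above the base. On the other side of the flasks, in the like place, stands a fixed magnetic stirrer with a beaker (120 square, 116 high in all).
There are look-alikes about, which are no part of the job. Leave any green or yellow look-alike of the part that bears flask_50_mid alone.

How it is judged:
At the end, for the whole second after the job is handed in: Each flask stands upright (within 0.08 rad), released and at rest, on a tile of its own with its axis within 15 mm of the tile's centre, and the sizes rise tile by tile from the pH meter's end of the row: 25, 50, 100, 250 ml (((world y of ph_meter above 0 m and ((horizontal distance between flask_50_mid and tile_a below 0.015 m and y of flask_25_mid in the frame of tile_a between 0.07 and 0.14 m) or (horizontal distance between flask_50_mid and tile_b below 0.015 m and y of flask_25_mid in the frame of tile_b between 0.07 and 0.14 m) or (horizontal distance between flask_50_mid and tile_c below 0.015 m and y of flask_25_mid in the frame of tile_c between 0.07 and 0.14 m) or (horizontal distance between flask_50_mid and tile_d below 0.015 m and y of flask_25_mid in the frame of tile_d between 0.07 and 0.14 m)) and ((horizontal distance between flask_100_mid and tile_a below 0.015 m and y of flask_50_mid in the frame of tile_a between 0.07 and 0.14 m) or (horizontal distance between flask_100_mid and tile_b below 0.015 m and y of flask_50_mid in the frame of tile_b between 0.07 and 0.14 m) or (horizontal distance between flask_100_mid and tile_c below 0.015 m and y of flask_50_mid in the frame of tile_c between 0.07 and 0.14 m) or (horizontal distance between flask_100_mid and tile_d below 0.015 m and y of flask_50_mid in the frame of tile_d between 0.07 and 0.14 m)) and ((horizontal distance between flask_250_mid and tile_a below 0.015 m and y of flask_100_mid in the frame of tile_a between 0.07 and 0.14 m) or (horizontal distance between flask_250_mid and tile_b below 0.015 m and y of flask_100_mid in the frame of tile_b between 0.07 and 0.14 m) or (horizontal distance between flask_250_mid and tile_c below 0.015 m and y of flask_100_mid in the frame of tile_c between 0.07 and 0.14 m) or (horizontal distance between flask_250_mid and tile_d below 0.015 m and y of flask_100_mid in the frame of tile_d between 0.07 and 0.14 m))) or (world y of ph_meter below 0 m and ((horizontal distance between flask_50_mid and tile_a below 0.015 m and y of flask_25_mid in the frame of tile_a between -0.14 and -0.07 m) or (horizontal distance between flask_50_mid and tile_b below 0.015 m and y of flask_25_mid in the frame of tile_b between -0.14 and -0.07 m) or (horizontal distance between flask_50_mid and tile_c below 0.015 m and y of flask_25_mid in the frame of tile_c between -0.14 and -0.07 m) or (horizontal distance between flask_50_mid and tile_d below 0.015 m and y of flask_25_mid in the frame of tile_d between -0.14 and -0.07 m)) and ((horizontal distance between flask_100_mid and tile_a below 0.015 m and y of flask_50_mid in the frame of tile_a between -0.14 and -0.07 m) or (horizontal distance between flask_100_mid and tile_b below 0.015 m and y of flask_50_mid in the frame of tile_b between -0.14 and -0.07 m) or (horizontal distance between flask_100_mid and tile_c below 0.015 m and y of flask_50_mid in the frame of tile_c between -0.14 and -0.07 m) or (horizontal distance between flask_100_mid and tile_d below 0.015 m and y of flask_50_mid in the frame of tile_d between -0.14 and -0.07 m)) and ((horizontal distance between flask_250_mid and tile_a below 0.015 m and y of flask_100_mid in the frame of tile_a between -0.14 and -0.07 m) or (horizontal distance between flask_250_mid and tile_b below 0.015 m and y of flask_100_mid in the frame of tile_b between -0.14 and -0.07 m) or (horizontal distance between flask_250_mid and tile_c below 0.015 m and y of flask_100_mid in the frame of tile_c between -0.14 and -0.07 m) or (horizontal distance between flask_250_mid and tile_d below 0.015 m and y of flask_100_mid in the frame of tile_d between -0.14 and -0.07 m)))) and (horizontal distance between flask_25_mid and tile_a below 0.015 m or horizontal distance between flask_25_mid and tile_b below 0.015 m or horizontal distance between flask_25_mid and tile_c below 0.015 m or horizontal distance between flask_25_mid and tile_d below 0.015 m) and height (world z) of flask_25_mid between 0.0475 and 0.0555 m and angle between each of flask_25_mid, flask_50_mid, flask_100_mid, flask_250_mid's own z axis and vertical below 0.08 rad and height (world z) of flask_50_mid between 0.055 and 0.063 m and height (world z) of flask_100_mid between 0.064 and 0.072 m and height (world z) of flask_250_mid between 0.0825 and 0.0905 m and linear speed of each of flask_25, flask_50, flask_100, flask_250 below 0.02 m/s and angular speed of each of flask_25, flask_50, flask_100, flask_250 below 0.2 rad/s); the robot touches nothing.
It fails at once if a flask is tipped far over (angle between any of flask_25_mid, flask_50_mid, flask_100_mid, flask_250_mid's own z axis and vertical above 0.5 rad).
It fails at once if a flask is dropped or struck (it moves faster than 0.45 m/s while the fingers are not on it) ((linear speed of flask_25 above 0.45 m/s and contact force between the fingers and flask_25 below 0.05 N) or (linear speed of flask_50 above 0.45 m/s and contact force between the fingers and flask_50 below 0.05 N) or (linear speed of flask_100 above 0.45 m/s and contact force between the fingers and flask_100 below 0.05 N) or (linear speed of flask_250 above 0.45 m/s and contact force between the fingers and flask_250 below 0.05 N)).
It fails at once if the wash bottle is pushed more than 20 mm from its place (distance of wash_bottle_mid from where it was at the start of the episode above 0.02 m).
It also fails if it takes over 122 s, if anything falls off the work surface, if the arm or the gripper's body presses on something with over 40 N, if the wrist force passes 120 N, or if a joint passes its speed limit or range.

## Working session

There is one attempt and no reset: what is moved stays moved. The work goes in short steps, Python scripts to look and compute and a tool call to move; the robot and the scene stay as the last step left them, time stands still between calls to the robot, and variables do not carry over. Pictures are saved under pics/ and viewed, and the job is handed in when it is done.

Besides the shell and the picture viewer there is one more tool, called after "Request:" as a command line: name --argument value ..., lists and objects as JSON in quotes. move_arm: Moves the arm, as the interface text tells. Its arguments: {"type":"object","properties":{"motion":{"type":"array"}},"required":["motion"]}

```bash
ls; mkdir -p pics; python3 - <<'E'
from rig import arm
import cv2,numpy as np
for n in("side","top"):
    p,d=arm.snapshot(n); cv2.imwrite(f"pics/{n}0.png",p[:,:,::-1]); np.savez(f"pics/{n}0.npz",p=p,d=d)
    c=arm.camera_params(n); print(n,np.round(c["mtx"],1).tolist(),np.round(c["T"],3).tolist())
print(arm.observe())
E
```

```text
pics
side [[539.9, 0.0, 309.3], [0.0, 539.9, 239.4], [0.0, 0.0, 1.0]] [[0.931, -0.283, 0.231, 0.177], [-0.365, -0.711, 0.601, -0.749], [-0.006, -0.643, -0.766, 1.075], [0.0, 0.0, 0.0, 1.0]]
top [[606.5, 0.0, 332.1], [0.0, 606.5, 244.1], [0.0, 0.0, 1.0]] [[0.07, -0.977, 0.2, 0.205], [-0.998, -0.069, 0.01, 0.005], [0.004, -0.2, -0.98, 1.388], [0.0, 0.0, 0.0, 1.0]]
{'time': 0.1, 'q': array([ 1.03971376e+00,  3.78020411e-01,  7.97761634e-02,  1.27441729e+00,
       -4.17658256e-06,  1.46051214e+00]), 'joint_velocities': array([ 0.00186588, -0.00303552,  0.00409506, -0.00073553, -0.00038286,
        0.00104131]), 'joint_efforts': array([ 1.03777358e-03, -4.64693069e+01,  2.70581979e+01,  1.20616486e-02,
       -1.47272249e-04, -3.15307481e-06]), 'ee_pos': array([0.23458136, 0.52435532, 0.24444339]), 'tool_rot': array([-3.13973832e+00, -2.01134920e-04,  2.72079409e+00]), 'force': array([-1.45037584, -0.91431714, -0.1867408 ]), 'wrist_torque': array([-0.00955415, -0.0266973 , -0.0079945 ]), 'grip_width': 0.9987135045931423}
```

View pics/side0.png

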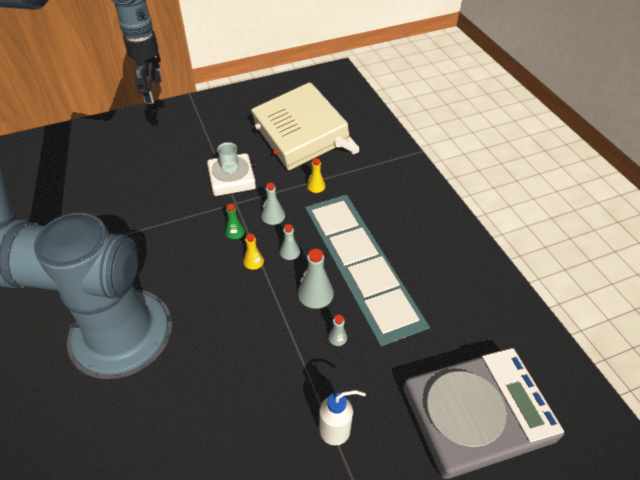

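View pics/top0.png

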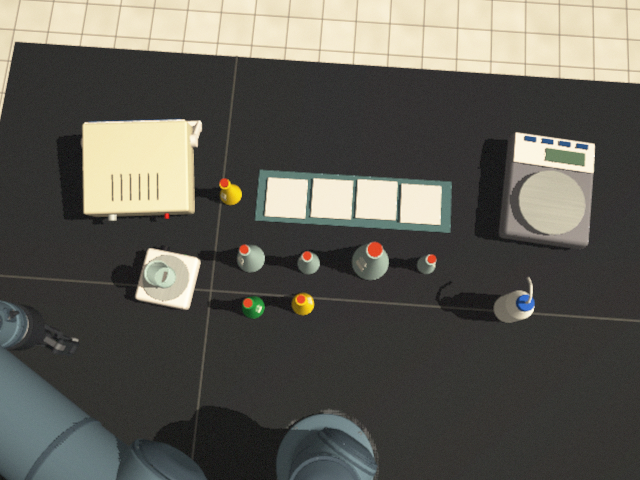

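The top view shows the pH meter on the left (+y) at (137,168) and the balance on the right. Stoppered flasks by pixel:
- clear: (250,258), (308,262), (370,260), (427,264)
- look-alikes to leave: yellow (230,192), green (253,307), yellow (303,303)

By size, 25 ml = (427,264), 50 = (308,262), 100 = (250,258), 250 = (370,260). The order from the pH meter runs left to right.

```bash
cat > h.py <<'E'
from rig import arm
import cv2,numpy as np
H={'25':.085,'50':.100,'100':.118,'250':.155}
def cast(n,uv,z):
    c=arm.camera_params(n);K,T=c["mtx"],c["T"]
    r=T[:3,:3]@np.linalg.inv(K)@np.array([uv[0],uv[1],1.]);o=T[:3,3]
    return (o+r*(z-o[2])/r[2])[:2]
def blobs(m,amin):
    n,l,s,c=cv2.connectedComponentsWithStats(m.astype(np.uint8)); 
    return [(c[i],s[i,4],l==i,s[i]) for i in range(1,n) if s[i,4]>=amin]
def red(p):
    h=cv2.cvtColor(p,cv2.COLOR_RGB2HSV); return ((h[...,0]<8)|(h[...,0]>172))&(h[...,1]>150)&(h[...,2]>80)
E
python3 - <<'E'
from h import *
for n in("side","top"):
    z=np.load(f"pics/{n}0.npz");p,d=z['p'],z['d']
    c=arm.camera_params(n)
    print(n)
    for ce,a,m,s in blobs(red(p),20):
        # stopper visible: report cast at top-5mm (mid visible)
        print(np.round(ce,1),a,s[:4],'dep',np.round(np.median(d[m]),3),{k:np.round(cast(n,ce,h-.004),4).tolist() for k,h in H.items()})
    h=cv2.cvtColor(p,cv2.COLOR_RGB2HSV)
    w=(h[...,1]<40)&(h[...,2]>190)
    for ce,a,m,s in blobs(w,700):
        if a<4000:
            cn=max(cv2.findContours(m.astype(np.uint8),0,2)[0],key=cv2.contourArea)
            print('white',np.round(ce,1),a,'w',np.round(cast(n,ce,.009),4),'rect',np.round(cast(n,cv2.minAreaRect(cn)[0],.009),4),cv2.minAreaRect(cn)[1:])
p=np.load("pics/top0.npz")['p'][120:350,200:460,::-1]
cv2.imwrite("pics/crop0.png",cv2.resize(p,None,fx=3,fy=2.6,interpolation=2)[:600,:800])
E
```

```text
side
[315.9 160.4] 35 [312 158   8   6] dep 1.453 {'25': [0.597, 0.2881], '50': [0.5907, 0.2725], '100': [0.5831, 0.2537], '250': [0.5675, 0.2151]}
[270.2 185.5] 47 [266 182   9   8] dep 1.367 {'25': [0.4491, 0.2414], '50': [0.445, 0.2265], '100': [0.44, 0.2085], '250': [0.4299, 0.1717]}
[230.2 206.6] 47 [226 203   9   8] dep 1.344 {'25': [0.33, 0.2067], '50': [0.3277, 0.1923], '100': [0.3249, 0.175], '250': [0.3193, 0.1395]}
[288.2 227.2] 51 [284 224   9   8] dep 1.3 {'25': [0.443, 0.0867], '50': [0.439, 0.0741], '100': [0.4342, 0.059], '250': [0.4243, 0.0279]}
[249.7 236.5] 44 [246 233   8   8] dep 1.283 {'25': [0.3464, 0.0932], '50': [0.3438, 0.0805], '100': [0.3407, 0.0653], '250': [0.3345, 0.0339]}
[315.5 254.5] 147 [309 249  14  13] dep 1.174 {'25': [0.4735, -0.0173], '50': [0.469, -0.0284], '100': [0.4636, -0.0416], '250': [0.4526, -0.0688]}
[338.7 318.5] 66 [334 314  10  10] dep 1.152 {'25': [0.4546, -0.1979], '50': [0.4505, -0.2062], '100': [0.4454, -0.2162], '250': [0.4351, -0.2367]}
white [230.9 175.6] 1078 w [0.3769 0.3931] rect [0.3808 0.4042] ((37.6553840637207, 41.1436
[... 2482 characters left out ...]
] 3132 w [ 0.6236 -0.49  ] rect [ 0.6241 -0.4903] ((62.0, 64.0), 90.0)
white [286.5 197.3] 1505 w [0.5914 0.1348] rect [0.5919 0.135 ] ((40.01748275756836, 38.20262908935547), 3.468229293823242)
white [332.1 198.2] 1489 w [0.5967 0.0276] rect [0.5966 0.0273] ((39.82710266113281, 38.9008903503418), 4.085616588592529)
white [376.6 199. ] 1486 w [ 0.6022 -0.0772] rect [ 0.6028 -0.0776] ((39.70665740966797, 38.16630935668945), 3.2704880237579346)
white [420.8 203.5] 1502 w [ 0.5986 -0.1818] rect [ 0.5988 -0.1819] ((39.57802200317383, 38.545265197753906), 1.9091525077819824)
white [171.1 278.4] 2163 w [0.3804 0.3824] rect [0.3812 0.3894] ((52.872764587402344, 52.1451530456543), 14.03624439239502)
```

View pics/crop0.png

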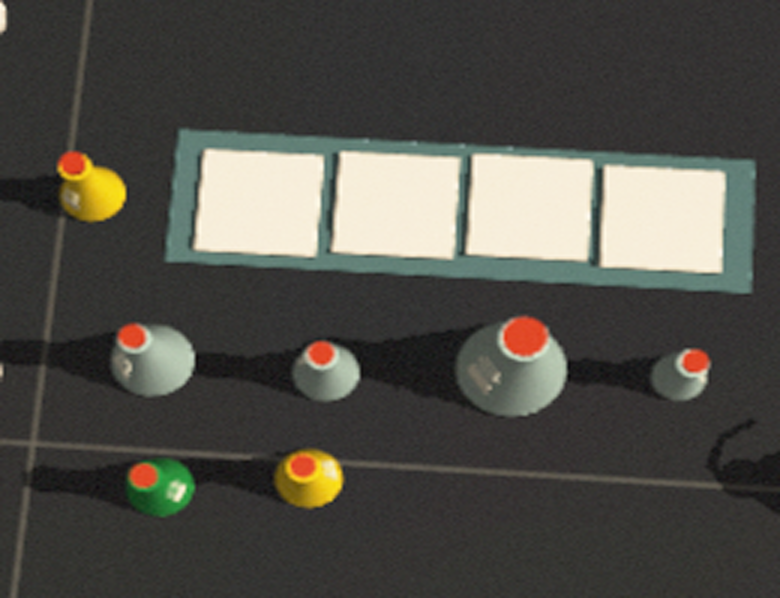

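Request:
move_arm --motion '[{"dx":-1.5,"dy":-1.1,"wz":0.06,"claw":0.2},{"dx":-5,"dy":-3.6,"wz":0.2,"claw":0.2},{"dx":-9.5,"dy":-7,"wz":0.37,"claw":0.2},{"dx":-14,"dy":-10.3,"wz":0.54,"claw":0.2},{"dx":-18.5,"dy":-13.5,"wz":0.71,"claw":0.2},{"dx":-23,"dy":-16.8,"wz":0.88,"claw":0.2},{"dx":-26.8,"dy":-19.6,"wz":1.02,"claw":0.2},{"dx":-29.2,"dy":-21.4,"wz":1.11,"claw":0.2},{"dx":-30.2,"dy":-22.1,"wz":1.15,"claw":0.2},{"dx":-30.2,"dy":-22.1,"wz":1.15,"claw":0.2}]'

```text
validation failed for argument at $.mo...
```

Request:
move_arm --motion '[{"dx":-1.5,"dy":-1.1,"dz":0,"wx":0,"wy":0,"wz":0.06,"claw":0.2},{"dx":-5,"dy":-3.6,"dz":0,"wx":0,"wy":0,"wz":0.2,"claw":0.2},{"dx":-9.5,"dy":-7,"dz":0,"wx":0,"wy":0,"wz":0.37,"claw":0.2},{"dx":-14,"dy":-10.3,"dz":0,"wx":0,"wy":0,"wz":0.54,"claw":0.2},{"dx":-18.5,"dy":-13.5,"dz":0,"wx":0,"wy":0,"wz":0.71,"claw":0.2},{"dx":-23,"dy":-16.8,"dz":0,"wx":0,"wy":0,"wz":0.88,"claw":0.2},{"dx":-26.8,"dy":-19.6,"dz":0,"wx":0,"wy":0,"wz":1.02,"claw":0.2},{"dx":-29.2,"dy":-21.4,"dz":0,"wx":0,"wy":0,"wz":1.11,"claw":0.2},{"dx":-30.2,"dy":-22.1,"dz":0,"wx":0,"wy":0,"wz":1.15,"claw":0.2},{"dx":-30.2,"dy":-22.1,"dz":0,"wx":0,"wy":0,"wz":1.15,"claw":0.2}]'

```text
time: 1.35
ee_pos: [0.4202, 0.1992, 0.2452]
tool_rot: [-3.141, -0.0, 1.569]
force: [-0.3, 1.1, 0.7]
grip_width: 0.604
```

Request:
move_arm --motion '[{"dx":-2,"dy":0.2,"dz":0,"wx":0,"wy":0,"wz":0,"claw":0.2},{"dx":-6.5,"dy":0.6,"dz":0,"wx":0,"wy":0,"wz":0,"claw":0.2},{"dx":-12,"dy":1.1,"dz":0,"wx":0,"wy":0,"wz":0,"claw":0.2},{"dx":-18,"dy":1.6,"dz":0,"wx":0,"wy":0,"wz":0,"claw":0.2},{"dx":-24,"dy":2.1,"dz":0,"wx":0,"wy":0,"wz":0,"claw":0.2},{"dx":-30,"dy":2.6,"dz":0,"wx":0,"wy":0,"wz":0,"claw":0.2},{"dx":-35,"dy":3.1,"dz":0,"wx":0,"wy":0,"wz":0,"claw":0.2},{"dx":-38.5,"dy":3.4,"dz":0,"wx":0,"wy":0,"wz":0,"claw":0.2},{"dx":-39.8,"dy":3.5,"dz":0,"wx":0,"wy":0,"wz":0,"claw":0.2},{"dx":-39.8,"dy":3.5,"dz":0,"wx":0,"wy":0,"wz":0,"claw":0.2}]'

```text
time: 2.6
ee_pos: [0.4554, -0.1974, 0.2451]
tool_rot: [-3.141, -0.001, 1.571]
force: [0.3, -0.4, -0.7]
grip_width: 0.6
```

Request:
move_arm --motion '[{"dx":0,"dy":0,"dz":1,"wx":0,"wy":0,"wz":0,"claw":0.2},{"dx":0,"dy":0,"dz":3.5,"wx":0,"wy":0,"wz":0,"claw":0.2},{"dx":0,"dy":0,"dz":6.5,"wx":0,"wy":0,"wz":0,"claw":0.2},{"dx":0,"dy":0,"dz":9.5,"wx":0,"wy":0,"wz":0,"claw":0.2},{"dx":0,"dy":0,"dz":12.5,"wx":0,"wy":0,"wz":0,"claw":0.2},{"dx":0,"dy":0,"dz":15,"wx":0,"wy":0,"wz":0,"claw":0.2},{"dx":0,"dy":0,"dz":17,"wx":0,"wy":0,"wz":0,"claw":0.2},{"dx":0,"dy":0,"dz":18.2,"wx":0,"wy":0,"wz":0,"claw":0.2},{"dx":0,"dy":0,"dz":18.6,"wx":0,"wy":0,"wz":0,"claw":0.2},{"dx":0,"dy":0,"dz":18.6,"wx":0,"wy":0,"wz":0,"claw":0.2}]'

```text
time: 3.85
ee_pos: [0.4555, -0.198, 0.0595]
tool_rot: [3.141, -0.0, 1.571]
force: [-0.5, 0.3, 0.6]
grip_width: 0.598
```

```bash
cat > look.py <<'E'
import sys
from h import *
i,x,y,z=sys.argv[1],*map(float,sys.argv[2:5])
out=[]
for n in("side","top"):
    p,d=arm.snapshot(n); c=arm.camera_params(n); q=np.linalg.inv(c["T"])@[x,y,z,1]; u=c["mtx"]@q[:3]; u=(u[:2]/u[2]).astype(int)
    a=max(0,min(540,u[0]-50));b=max(0,min(380,u[1]-50))
    out.append(cv2.resize(p[b:b+100,a:a+100,::-1],(400,400),interpolation=2))
    print(n,a,b,[np.round(s[0],1).tolist() for s in blobs(red(p),20)])
cv2.imwrite(f"pics/look{i}.png",np.hstack(out))
E
python3 look.py 1 .455 -.199 .06
```

```text
side 288 273 [[270.3, 185.5], [230.2, 206.7], [288.1, 227.5], [249.8, 236.3], [314.2, 254.9], [338.8, 318.6]]
top 379 210 [[223.5, 181.9], [166.5, 215.6], [374.4, 248.9], [243.7, 248.7], [306.6, 255.3]]
```

View pics/look1.png

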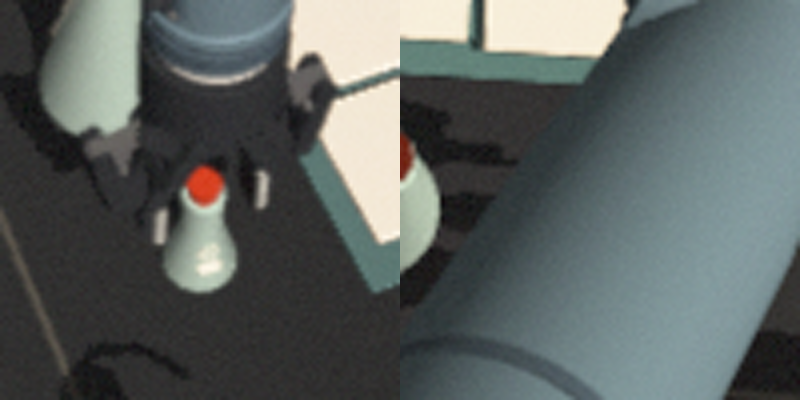

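The side crop shows the 25 ml neck (stopper at (339,319)) centred between the two pads. The top view is blocked by the arm. Closing.

Request:
move_arm --motion '[{"dx":0,"dy":0,"dz":0,"wx":0,"wy":0,"wz":0,"claw":-0.3},{"dx":0,"dy":0,"dz":0,"wx":0,"wy":0,"wz":0,"claw":-0.5},{"dx":0,"dy":0,"dz":0,"wx":0,"wy":0,"wz":0,"claw":-1},{"dx":0,"dy":0,"dz":0,"wx":0,"wy":0,"wz":0,"claw":-1},{"dx":0,"dy":0,"dz":0,"wx":0,"wy":0,"wz":0,"claw":-1},{"dx":0,"dy":0,"dz":0,"wx":0,"wy":0,"wz":0,"claw":-1},{"dx":0,"dy":0,"dz":-0.2,"wx":0,"wy":0,"wz":0,"claw":-1},{"dx":0,"dy":0,"dz":-0.6,"wx":0,"wy":0,"wz":0,"claw":-1},{"dx":0,"dy":0,"dz":-1.2,"wx":0,"wy":0,"wz":0,"claw":-1},{"dx":0,"dy":0,"dz":-1.5,"wx":0,"wy":0,"wz":0,"claw":-1}]'

```text
time: 5.2
ee_pos: [0.4555, -0.1983, 0.0748]
tool_rot: [3.141, 0.0, 1.571]
force: [0.0, -0.0, 0.4]
grip_width: 0.236
```

```bash
python3 look.py 2 .455 -.199 .06
```

```text
side 288 273 [[270.2, 185.6], [230.3, 206.7], [288.0, 227.4], [249.7, 236.5], [315.1, 254.7], [340.4, 315.1]]
top 379 210 [[223.5, 181.9], [166.4, 215.5], [374.4, 248.8], [243.6, 248.8], [306.6, 255.3]]
```

View pics/look2.png

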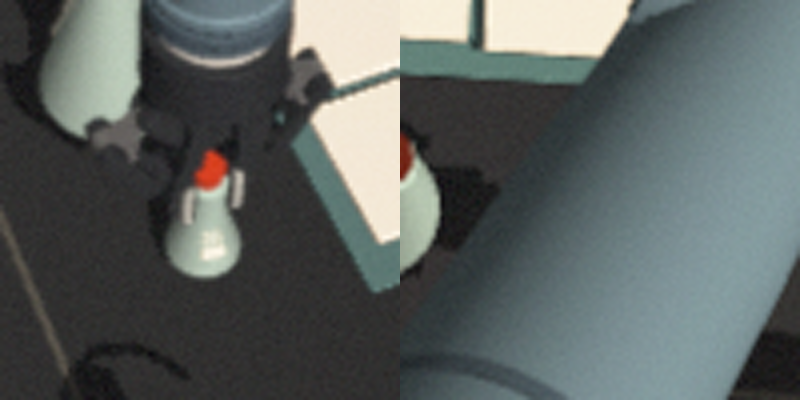

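Request:
move_arm --motion '[{"dx":0,"dy":0,"dz":-1,"wx":0,"wy":0,"wz":0,"claw":-1},{"dx":0,"dy":0.6,"dz":-3,"wx":0,"wy":0,"wz":0,"claw":-1},{"dx":0,"dy":2.2,"dz":-5,"wx":0,"wy":0,"wz":0,"claw":-1},{"dx":0,"dy":4.4,"dz":-6,"wx":0,"wy":0,"wz":0,"claw":-1},{"dx":0,"dy":6.8,"dz":-6,"wx":0,"wy":0,"wz":0,"claw":-1},{"dx":0,"dy":9.2,"dz":-6,"wx":0,"wy":0,"wz":0,"claw":-1},{"dx":0,"dy":11.4,"dz":-6,"wx":0,"wy":0,"wz":0,"claw":-1},{"dx":0,"dy":13,"dz":-6,"wx":0,"wy":0,"wz":0,"claw":-1},{"dx":0,"dy":13.6,"dz":-6,"wx":0,"wy":0,"wz":0,"claw":-1},{"dx":0,"dy":13.6,"dz":-6,"wx":0,"wy":0,"wz":0,"claw":-1}]'

```text
time: 6.55
ee_pos: [0.5912, -0.1982, 0.1344]
tool_rot: [-3.141, -0.0, 1.571]
force: [1.0, -0.4, -0.6]
grip_width: 0.239
```

Request:
move_arm --motion '[{"dx":1.3,"dy":0,"dz":0,"wx":0,"wy":0,"wz":0,"claw":-1},{"dx":4.5,"dy":0,"dz":0,"wx":0,"wy":0,"wz":0,"claw":-1},{"dx":9,"dy":0,"dz":0,"wx":0,"wy":0,"wz":0,"claw":-1},{"dx":14,"dy":0,"dz":0,"wx":0,"wy":0,"wz":0,"claw":-1},{"dx":19,"dy":0,"dz":0,"wx":0,"wy":0,"wz":0,"claw":-1},{"dx":24,"dy":0,"dz":0,"wx":0,"wy":0,"wz":0,"claw":-1},{"dx":28.5,"dy":0,"dz":0,"wx":0,"wy":0,"wz":0,"claw":-1},{"dx":31.8,"dy":0,"dz":0,"wx":0,"wy":0,"wz":0,"claw":-1},{"dx":33.3,"dy":0,"dz":0,"wx":0,"wy":0,"wz":0,"claw":-1},{"dx":33.3,"dy":0,"dz":0,"wx":0,"wy":0,"wz":0,"claw":-1}]'

```text
time: 7.8
ee_pos: [0.5907, 0.1353, 0.1344]
tool_rot: [-3.141, 0.0, 1.572]
force: [0.4, -1.1, -0.5]
grip_width: 0.236
```

Request:
move_arm --motion '[{"dx":0,"dy":0,"dz":0.6,"wx":0,"wy":0,"wz":0,"claw":-1},{"dx":0,"dy":0,"dz":2,"wx":0,"wy":0,"wz":0,"claw":-1},{"dx":0,"dy":0,"dz":3.5,"wx":0,"wy":0,"wz":0,"claw":-1},{"dx":0,"dy":0,"dz":4.7,"wx":0,"wy":0,"wz":0,"claw":-1},{"dx":0,"dy":0,"dz":5.5,"wx":0,"wy":0,"wz":0,"claw":-1},{"dx":0,"dy":0,"dz":6,"wx":0,"wy":0,"wz":0,"claw":-1},{"dx":0,"dy":0,"dz":6.2,"wx":0,"wy":0,"wz":0,"claw":-1},{"dx":0,"dy":0,"dz":6.3,"wx":0,"wy":0,"wz":0,"claw":-1},{"dx":0,"dy":0,"dz":6.4,"wx":0,"wy":0,"wz":0,"claw":-1},{"dx":0,"dy":0,"dz":6.4,"wx":0,"wy":0,"wz":0,"claw":-1}]'

```text
time: 9.05
ee_pos: [0.5914, 0.1348, 0.0705]
tool_rot: [3.141, -0.0, 1.571]
force: [-0.1, 0.2, -0.4]
grip_width: 0.236
```

```bash
python3 look.py 3 .591 .134 .06
```

```text
side 285 154 [[315.8, 160.7], [270.3, 185.7], [336.6, 195.0], [230.2, 206.6], [288.1, 227.2], [249.7, 236.5], [315.5, 254.5]]
top 235 141 [[223.2, 182.1], [166.4, 215.6], [374.6, 248.7], [306.6, 255.0]]
```

View pics/look3.png

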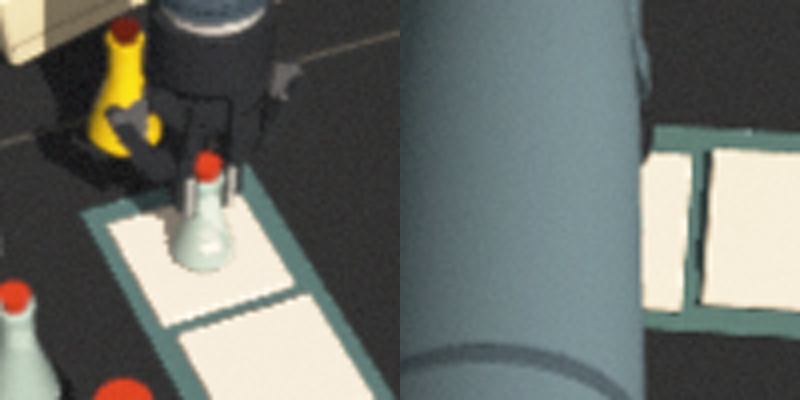

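The flask hangs just above the middle of the first tile, stopper at side pixel (337,195). Setting it down and releasing.

Request:
move_arm --motion '[{"dx":0,"dy":0,"dz":0.08,"wx":0,"wy":0,"wz":0,"claw":-1},{"dx":0,"dy":0,"dz":0.14,"wx":0,"wy":0,"wz":0,"claw":-1},{"dx":0,"dy":0,"dz":0.2,"wx":0,"wy":0,"wz":0,"claw":-1},{"dx":0,"dy":0,"dz":0.2,"wx":0,"wy":0,"wz":0,"claw":-1},{"dx":0,"dy":0,"dz":0.2,"wx":0,"wy":0,"wz":0,"claw":-0.5},{"dx":0,"dy":0,"dz":0.2,"wx":0,"wy":0,"wz":0,"claw":-0.3},{"dx":0,"dy":0,"dz":0.2,"wx":0,"wy":0,"wz":0,"claw":-0.1},{"dx":0,"dy":0,"dz":0.2,"wx":0,"wy":0,"wz":0,"claw":0.1},{"dx":0,"dy":0,"dz":0.2,"wx":0,"wy":0,"wz":0,"claw":0.2},{"dx":0,"dy":0,"dz":0.2,"wx":0,"wy":0,"wz":0,"claw":0.2}]'

```text
time: 10.4
ee_pos: [0.5913, 0.1348, 0.0682]
tool_rot: [3.142, -0.0, 1.571]
force: [-0.1, -0.2, 0.1]
grip_width: 0.6
```

Request:
move_arm --motion '[{"dx":0,"dy":0,"dz":-0.5,"wx":0,"wy":0,"wz":0,"claw":0.2},{"dx":0,"dy":0,"dz":-2,"wx":0,"wy":0,"wz":0,"claw":0.2},{"dx":0,"dy":0,"dz":-5,"wx":0,"wy":0,"wz":0,"claw":0.2},{"dx":0,"dy":0,"dz":-8,"wx":0,"wy":0,"wz":0,"claw":0.2},{"dx":0,"dy":0,"dz":-11,"wx":0,"wy":0,"wz":0,"claw":0.2},{"dx":-1,"dy":-0.5,"dz":-14,"wx":0,"wy":0,"wz":0,"claw":0.2},{"dx":-3,"dy":-2,"dz":-16,"wx":0,"wy":0,"wz":0,"claw":0.2},{"dx":-7,"dy":-4.5,"dz":-16.5,"wx":0,"wy":0,"wz":0,"claw":0.2},{"dx":-9,"dy":-5.8,"dz":-16.5,"wx":0,"wy":0,"wz":0,"claw":0.2},{"dx":-9,"dy":-5.8,"dz":-16.5,"wx":0,"wy":0,"wz":0,"claw":0.2}]'

```text
time: 11.65
ee_pos: [0.5329, 0.0438, 0.2349]
tool_rot: [3.14, -0.0, 1.569]
force: [1.1, 0.2, 0.3]
grip_width: 0.602
```

```bash
python3 look.py 4 .591 .134 .06;  python3 -c "
from h import *
print(cast('side',(336.6,195),.0915))"
```

```text
side 285 154 [[270.3, 185.4], [336.2, 195.1], [230.2, 206.6], [288.1, 227.2], [249.8, 236.3], [315.4, 254.4]]
top 235 141 [[223.6, 182.2], [374.6, 248.7], [243.4, 248.5]]
[0.59274519 0.13529443]
```

View pics/look4.png

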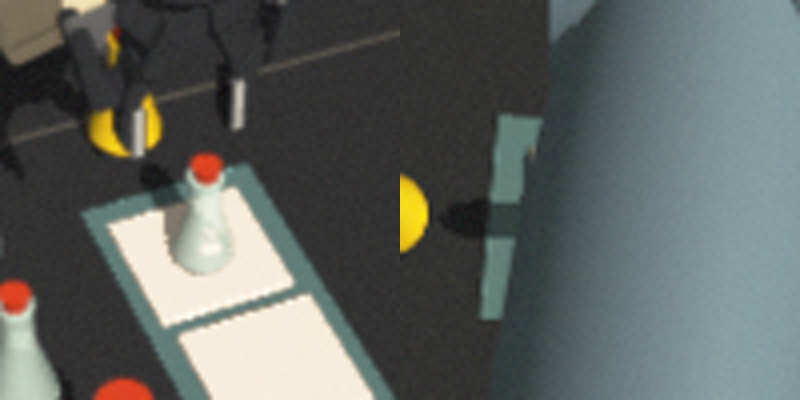

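The 25 ml flask stands upright on the first tile, stopper at (336,195), which casts to (0.593, 0.135). Next is the 250 ml flask.

Request:
move_arm --motion '[{"dx":-0.7,"dy":-0.5,"dz":0,"wx":0,"wy":0,"wz":0,"claw":0.6},{"dx":-2.5,"dy":-1.7,"dz":0,"wx":0,"wy":0,"wz":0,"claw":0.6},{"dx":-5,"dy":-3.5,"dz":0,"wx":0,"wy":0,"wz":0,"claw":0.6},{"dx":-7.5,"dy":-5.2,"dz":0,"wx":0,"wy":0,"wz":0,"claw":0.6},{"dx":-9.8,"dy":-6.8,"dz":0,"wx":0,"wy":0,"wz":0,"claw":0.6},{"dx":-11,"dy":-7.6,"dz":0,"wx":0,"wy":0,"wz":0,"claw":0.6},{"dx":-11.4,"dy":-7.9,"dz":0,"wx":0,"wy":0,"wz":0,"claw":0.6},{"dx":-11.4,"dy":-7.9,"dz":1,"wx":0,"wy":0,"wz":0,"claw":0.6},{"dx":-11.4,"dy":-7.9,"dz":2.5,"wx":0,"wy":0,"wz":0,"claw":0.6},{"dx":-11.4,"dy":-7.9,"dz":3,"wx":0,"wy":0,"wz":0,"claw":0.6}]'

```text
time: 13.0
ee_pos: [0.4538, -0.0684, 0.2019]
tool_rot: [-3.14, -0.001, 1.572]
force: [0.6, 0.2, -0.5]
grip_width: 0.794
```

Request:
move_arm --motion '[{"dx":0,"dy":0,"dz":0.8,"wx":0,"wy":0,"wz":0,"claw":0.6},{"dx":0,"dy":0,"dz":2.5,"wx":0,"wy":0,"wz":0,"claw":0.6},{"dx":0,"dy":0,"dz":4.5,"wx":0,"wy":0,"wz":0,"claw":0.6},{"dx":0,"dy":0,"dz":6.2,"wx":0,"wy":0,"wz":0,"claw":0.6},{"dx":0,"dy":0,"dz":7.5,"wx":0,"wy":0,"wz":0,"claw":0.6},{"dx":0,"dy":0,"dz":8.2,"wx":0,"wy":0,"wz":0,"claw":0.6},{"dx":0,"dy":0,"dz":8.2,"wx":0,"wy":0,"wz":0,"claw":0.6},{"dx":0,"dy":0,"dz":8.2,"wx":0,"wy":0,"wz":0,"claw":0.6},{"dx":0,"dy":0,"dz":8.2,"wx":0,"wy":0,"wz":0,"claw":0.6},{"dx":0,"dy":0,"dz":8.2,"wx":0,"wy":0,"wz":0,"claw":0.6}]'

```text
time: 14.25
ee_pos: [0.4546, -0.0693, 0.1217]
tool_rot: [3.141, 0.0, 1.571]
force: [0.4, -0.6, 0.2]
grip_width: 0.8
```

```bash
python3 look.py 5 .4535 -.07 .11
```

```text
side 265 216 [[270.3, 185.5], [337.1, 195.2], [230.2, 206.6], [288.0, 227.5], [249.7, 236.5], [315.9, 255.0]]
top 322 202 [[223.5, 181.9], [284.3, 186.6], [166.2, 215.6], [243.6, 248.8], [306.6, 255.3], [300.3, 298.9], [247.3, 302.4]]
```

View pics/look5.png

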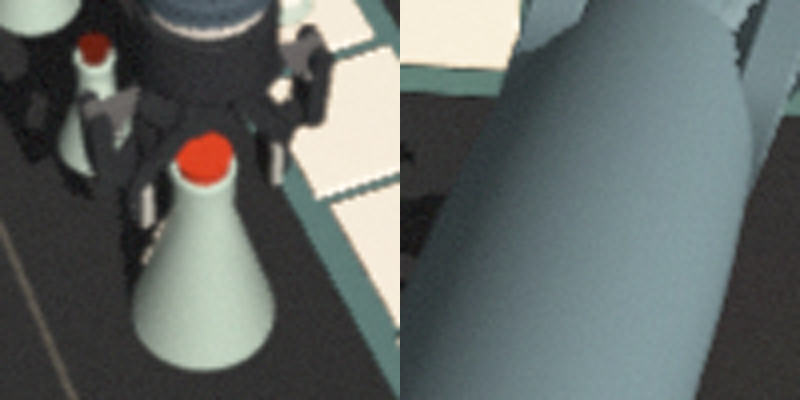

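The 250 ml neck lies between the pads, stopper at side (316,255). Closing.

Request:
move_arm --motion '[{"dx":0,"dy":0,"dz":0,"wx":0,"wy":0,"wz":0,"claw":0.2},{"dx":0,"dy":0,"dz":0,"wx":0,"wy":0,"wz":0,"claw":0},{"dx":0,"dy":0,"dz":0,"wx":0,"wy":0,"wz":0,"claw":-0.2},{"dx":0,"dy":0,"dz":0,"wx":0,"wy":0,"wz":0,"claw":-1},{"dx":0,"dy":0,"dz":0,"wx":0,"wy":0,"wz":0,"claw":-1},{"dx":0,"dy":0,"dz":0,"wx":0,"wy":0,"wz":0,"claw":-1},{"dx":0,"dy":0,"dz":-0.2,"wx":0,"wy":0,"wz":0,"claw":-1},{"dx":0,"dy":0,"dz":-0.6,"wx":0,"wy":0,"wz":0,"claw":-1},{"dx":0,"dy":0,"dz":-1.4,"wx":0,"wy":0,"wz":0,"claw":-1},{"dx":0,"dy":0,"dz":-2,"wx":0,"wy":0,"wz":0,"claw":-1}]'

```text
time: 15.6
ee_pos: [0.4547, -0.0693, 0.142]
tool_rot: [3.141, 0.0, 1.571]
force: [0.1, -0.3, -1.5]
grip_width: 0.381
```

```bash
python3 look.py 6 .4535 -.07 .11
```

```text
side 265 216 [[270.1, 185.5], [337.5, 195.4], [230.2, 206.7], [288.1, 227.6], [249.7, 236.4], [317.8, 248.9]]
top 322 202 [[223.5, 181.9], [284.3, 186.6], [166.4, 215.5], [243.6, 248.8], [306.7, 255.3], [300.3, 298.9], [247.3, 302.5]]
```

View pics/look6.png

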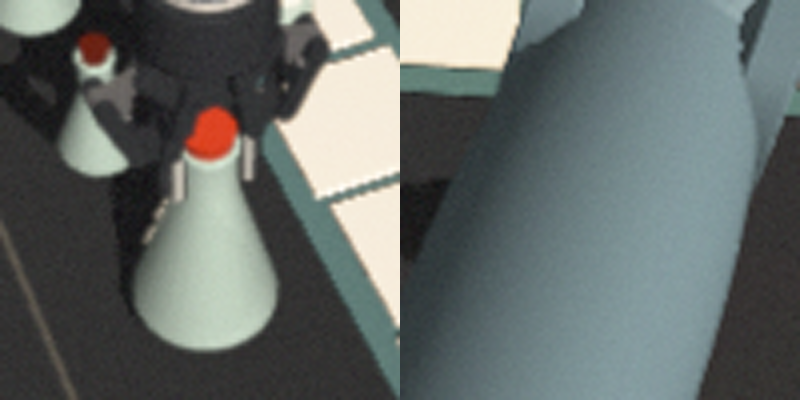

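Request:
move_arm --motion '[{"dx":-0.3,"dy":0.4,"dz":-1,"wx":0,"wy":0,"wz":0,"claw":-1},{"dx":-1.3,"dy":1.6,"dz":-2,"wx":0,"wy":0,"wz":0,"claw":-1},{"dx":-3,"dy":3.8,"dz":-2.5,"wx":0,"wy":0,"wz":0,"claw":-1},{"dx":-5,"dy":6.3,"dz":-2.5,"wx":0,"wy":0,"wz":0,"claw":-1},{"dx":-7,"dy":8.8,"dz":-2.5,"wx":0,"wy":0,"wz":0,"claw":-1},{"dx":-8.9,"dy":11.3,"dz":-2.5,"wx":0,"wy":0,"wz":0,"claw":-1},{"dx":-10.4,"dy":13.2,"dz":-2.5,"wx":0,"wy":0,"wz":0,"claw":-1},{"dx":-11.1,"dy":14.1,"dz":-2.5,"wx":0,"wy":0,"wz":0,"claw":-1},{"dx":-11.3,"dy":14.3,"dz":-2.5,"wx":0,"wy":0,"wz":0,"claw":-1},{"dx":-11.3,"dy":14.3,"dz":-2.5,"wx":0,"wy":0,"wz":0,"claw":-1}]'

```text
time: 16.95
ee_pos: [0.5967, -0.1818, 0.1663]
tool_rot: [-3.141, -0.0, 1.571]
force: [-0.0, 0.0, -2.4]
grip_width: 0.386
```

Request:
move_arm --motion '[{"dx":0,"dy":0.1,"dz":0.5,"wx":0,"wy":0,"wz":0,"claw":-1},{"dx":0,"dy":0.1,"dz":1.4,"wx":0,"wy":0,"wz":0,"claw":-1},{"dx":0,"dy":0.1,"dz":2.2,"wx":0,"wy":0,"wz":0,"claw":-1},{"dx":0,"dy":0.1,"dz":2.8,"wx":0,"wy":0,"wz":0,"claw":-1},{"dx":0,"dy":0.1,"dz":3.1,"wx":0,"wy":0,"wz":0,"claw":-1},{"dx":0,"dy":0.1,"dz":3.2,"wx":0,"wy":0,"wz":0,"claw":-1},{"dx":0,"dy":0.1,"dz":3.3,"wx":0,"wy":0,"wz":0,"claw":-1},{"dx":0,"dy":0.1,"dz":3.35,"wx":0,"wy":0,"wz":0,"claw":-1},{"dx":0,"dy":0.1,"dz":3.4,"wx":0,"wy":0,"wz":0,"claw":-1},{"dx":0,"dy":0.1,"dz":3.4,"wx":0,"wy":0,"wz":0,"claw":-1}]'

```text
time: 18.2
ee_pos: [0.5983, -0.1822, 0.1324]
tool_rot: [3.141, -0.0, 1.571]
force: [-0.1, 0.0, -1.8]
grip_width: 0.382
```

```bash
python3 look.py 7 .598 -.183 .09
```

```text
side 345 240 [[315.8, 160.7], [270.3, 185.7], [336.1, 195.2], [230.2, 206.7], [288.1, 227.2], [249.7, 236.4], [402.2, 271.3]]
top 376 144 [[223.8, 182.2], [284.4, 186.4], [166.3, 215.8]]
```

View pics/look7.png

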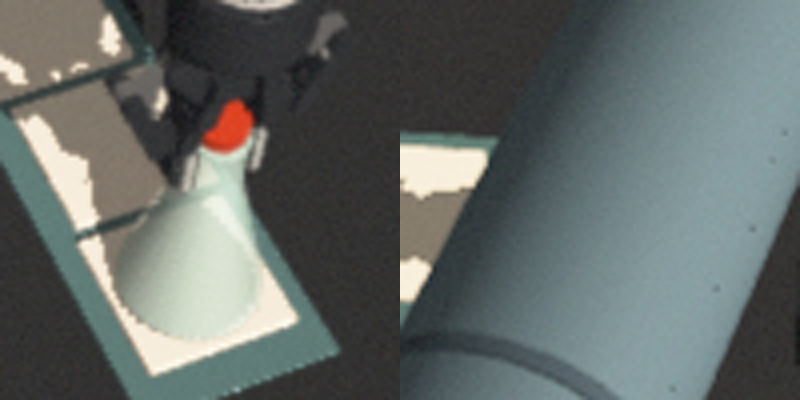

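The 250 ml flask hangs over the far tile with its weight still on the arm (-1.8 N). Lowering it 2 mm and releasing.

Request:
move_arm --motion '[{"dx":0,"dy":0,"dz":0.08,"wx":0,"wy":0,"wz":0,"claw":-1},{"dx":0,"dy":0,"dz":0.14,"wx":0,"wy":0,"wz":0,"claw":-1},{"dx":0,"dy":0,"dz":0.2,"wx":0,"wy":0,"wz":0,"claw":-1},{"dx":0,"dy":0,"dz":0.2,"wx":0,"wy":0,"wz":0,"claw":-1},{"dx":0,"dy":0,"dz":0.2,"wx":0,"wy":0,"wz":0,"claw":-0.2},{"dx":0,"dy":0,"dz":0.2,"wx":0,"wy":0,"wz":0,"claw":0},{"dx":0,"dy":0,"dz":0.2,"wx":0,"wy":0,"wz":0,"claw":0.2},{"dx":0,"dy":0,"dz":0.2,"wx":0,"wy":0,"wz":0,"claw":0.4},{"dx":0,"dy":0,"dz":0.2,"wx":0,"wy":0,"wz":0,"claw":0.6},{"dx":0,"dy":0,"dz":0.2,"wx":0,"wy":0,"wz":0,"claw":0.6}]'

```text
time: 19.55
ee_pos: [0.5983, -0.1822, 0.1303]
tool_rot: [3.141, -0.0, 1.571]
force: [0.0, 1.1, -0.6]
grip_width: 0.803
```

Request:
move_arm --motion '[{"dx":0,"dy":0,"dz":-0.5,"wx":0,"wy":0,"wz":0,"claw":0.6},{"dx":0,"dy":0,"dz":-2,"wx":0,"wy":0,"wz":0,"claw":0.6},{"dx":0,"dy":0,"dz":-4.5,"wx":0,"wy":0,"wz":0,"claw":0.6},{"dx":0,"dy":0,"dz":-7,"wx":0,"wy":0,"wz":0,"claw":0.6},{"dx":0,"dy":0,"dz":-9,"wx":0,"wy":0,"wz":0,"claw":0.6},{"dx":0.5,"dy":-0.3,"dz":-10,"wx":0,"wy":0,"wz":0,"claw":0.6},{"dx":2.5,"dy":-1.5,"dz":-10,"wx":0,"wy":0,"wz":0,"claw":0.6},{"dx":6,"dy":-3.5,"dz":-10,"wx":0,"wy":0,"wz":0,"claw":0.6},{"dx":9,"dy":-5.5,"dz":-10,"wx":0,"wy":0,"wz":0,"claw":0.5},{"dx":10,"dy":-6,"dz":-10,"wx":0,"wy":0,"wz":0,"claw":0.2}]'

```text
time: 20.8
ee_pos: [0.5368, -0.0805, 0.2306]
tool_rot: [-3.141, -0.0, 1.572]
force: [0.8, -0.3, 0.4]
grip_width: 0.598
```

```bash
python3 look.py 8 .598 -.183 .09; python3 -c "
from h import *
print(cast('side',(402.2,271.3),.162))"
```

```text
side 345 240 [[315.9, 160.4], [270.2, 185.6], [230.3, 206.7], [288.1, 227.2], [249.7, 236.5], [399.7, 270.7]]
top 376 144 [[432.8, 184.2], [223.6, 181.9], [284.3, 186.7], [243.4, 248.5], [306.7, 255.3], [299.5, 298.5], [247.3, 302.5]]
[ 0.60213476 -0.18596995]
```

View pics/look8.png

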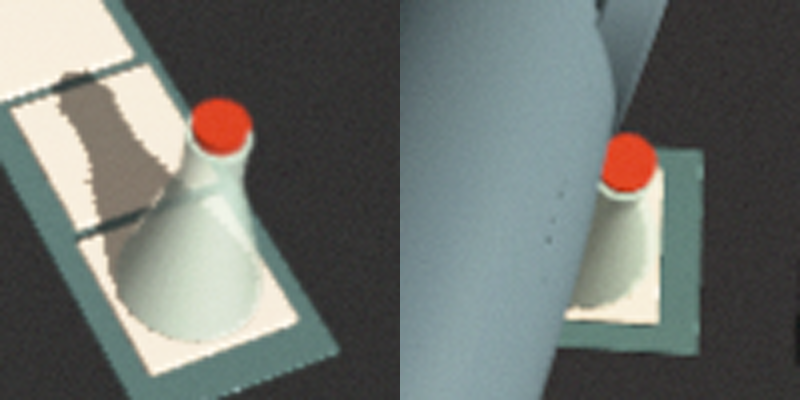

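The 250 ml flask stands upright on the far tile, stopper at side (400,271) and top (433,184). Next is the 50 ml flask.

Request:
move_arm --motion '[{"dx":0.8,"dy":-0.5,"dz":0,"wx":0,"wy":0,"wz":0,"claw":0.2},{"dx":3,"dy":-2,"dz":0,"wx":0,"wy":0,"wz":0,"claw":0.2},{"dx":6.2,"dy":-4,"dz":0,"wx":0,"wy":0,"wz":0,"claw":0.2},{"dx":9.4,"dy":-6,"dz":0,"wx":0,"wy":0,"wz":0,"claw":0.2},{"dx":12.5,"dy":-7.9,"dz":0,"wx":0,"wy":0,"wz":0,"claw":0.2},{"dx":14.6,"dy":-9.2,"dz":0,"wx":0,"wy":0,"wz":0,"claw":0.2},{"dx":15.3,"dy":-9.7,"dz":0,"wx":0,"wy":0,"wz":0,"claw":0.2},{"dx":15.3,"dy":-9.7,"dz":1,"wx":0,"wy":0,"wz":0,"claw":0.2},{"dx":15.3,"dy":-9.7,"dz":3.5,"wx":0,"wy":0,"wz":0,"claw":0.2},{"dx":15.3,"dy":-9.7,"dz":5,"wx":0,"wy":0,"wz":0,"claw":0.2}]'

```text
time: 22.15
ee_pos: [0.4414, 0.0698, 0.1786]
tool_rot: [-3.14, 0.0, 1.569]
force: [-0.2, 0.5, 0.5]
grip_width: 0.596
```

Request:
move_arm --motion '[{"dx":0,"dy":0,"dz":1,"wx":0,"wy":0,"wz":0,"claw":0.2},{"dx":0,"dy":0,"dz":3.2,"wx":0,"wy":0,"wz":0,"claw":0.2},{"dx":0,"dy":0,"dz":5.6,"wx":0,"wy":0,"wz":0,"claw":0.2},{"dx":0,"dy":0,"dz":8,"wx":0,"wy":0,"wz":0,"claw":0.2},{"dx":0,"dy":0,"dz":9.8,"wx":0,"wy":0,"wz":0,"claw":0.2},{"dx":0,"dy":0,"dz":10.7,"wx":0,"wy":0,"wz":0,"claw":0.2},{"dx":0,"dy":0,"dz":10.9,"wx":0,"wy":0,"wz":0,"claw":0.2},{"dx":0,"dy":0,"dz":10.9,"wx":0,"wy":0,"wz":0,"claw":0.2},{"dx":0,"dy":0,"dz":10.9,"wx":0,"wy":0,"wz":0,"claw":0.2},{"dx":0,"dy":0,"dz":10.9,"wx":0,"wy":0,"wz":0,"claw":0.2}]'

```text
time: 23.4
ee_pos: [0.4417, 0.0708, 0.0718]
tool_rot: [3.14, -0.0, 1.571]
force: [0.9, -0.2, -0.3]
grip_width: 0.601
```

```bash
python3 look.py 9 .44 .073 .07
```

```text
side 239 184 [[315.9, 160.3], [269.0, 185.7], [336.2, 195.1], [230.2, 206.6], [288.1, 227.2], [249.7, 236.4], [399.7, 270.7]]
top 256 207 [[432.3, 184.1], [223.5, 181.9], [166.3, 215.5], [243.6, 248.8]]
```

View pics/look9.png

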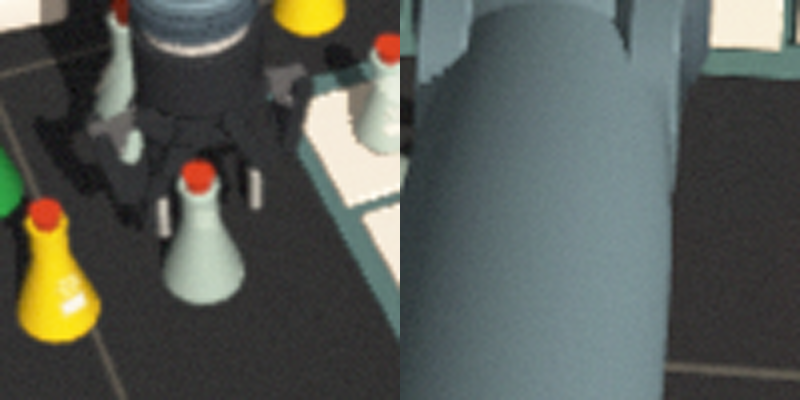

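The 50 ml clear flask's neck is between the pads, stopper at (288,227); the yellow look-alike is clear of the fingers. Nudging 2 mm in y and closing.

Request:
move_arm --motion '[{"dx":0.2,"dy":0,"dz":0,"wx":0,"wy":0,"wz":0,"claw":0},{"dx":0.2,"dy":0,"dz":0,"wx":0,"wy":0,"wz":0,"claw":-0.3},{"dx":0.2,"dy":0,"dz":0,"wx":0,"wy":0,"wz":0,"claw":-0.5},{"dx":0.2,"dy":0,"dz":0,"wx":0,"wy":0,"wz":0,"claw":-1},{"dx":0.2,"dy":0,"dz":0,"wx":0,"wy":0,"wz":0,"claw":-1},{"dx":0.2,"dy":0,"dz":0,"wx":0,"wy":0,"wz":0,"claw":-1},{"dx":0.2,"dy":0,"dz":-0.2,"wx":0,"wy":0,"wz":0,"claw":-1},{"dx":0.2,"dy":0,"dz":-0.6,"wx":0,"wy":0,"wz":0,"claw":-1},{"dx":0.2,"dy":0,"dz":-1.4,"wx":0,"wy":0,"wz":0,"claw":-1},{"dx":0.2,"dy":0,"dz":-2,"wx":0,"wy":0,"wz":0,"claw":-1}]'

```text
time: 24.75
ee_pos: [0.4415, 0.0728, 0.092]
tool_rot: [3.141, -0.0, 1.571]
force: [0.7, 0.5, -0.9]
grip_width: 0.243
```

```bash
python3 look.py 10 .44 .073 .07
```

```text
side 239 184 [[315.9, 160.4], [336.2, 195.2], [230.2, 206.7], [289.2, 221.5], [249.7, 236.5], [399.7, 270.6]]
top 256 207 [[432.4, 184.1], [223.6, 181.9], [166.4, 215.5], [243.6, 248.8]]
```

View pics/look10.png

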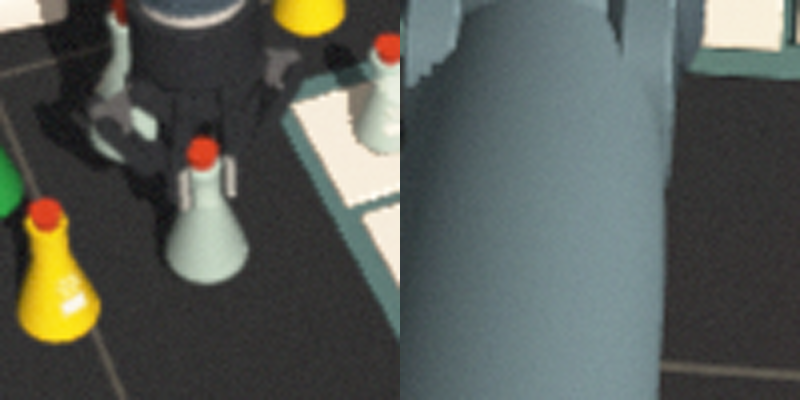

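Request:
move_arm --motion '[{"dx":-0.2,"dy":0.5,"dz":-0.6,"wx":0,"wy":0,"wz":0,"claw":-1},{"dx":-0.6,"dy":2,"dz":-1.5,"wx":0,"wy":0,"wz":0,"claw":-1},{"dx":-1.3,"dy":4.4,"dz":-2,"wx":0,"wy":0,"wz":0,"claw":-1},{"dx":-2.1,"dy":7,"dz":-2,"wx":0,"wy":0,"wz":0,"claw":-1},{"dx":-2.9,"dy":9.7,"dz":-2,"wx":0,"wy":0,"wz":0,"claw":-1},{"dx":-3.7,"dy":12.4,"dz":-2,"wx":0,"wy":0,"wz":0,"claw":-1},{"dx":-4.3,"dy":14.4,"dz":-2,"wx":0,"wy":0,"wz":0,"claw":-1},{"dx":-4.5,"dy":15.2,"dz":-2,"wx":0,"wy":0,"wz":0,"claw":-1},{"dx":-4.6,"dy":15.5,"dz":-2,"wx":0,"wy":0,"wz":0,"claw":-1},{"dx":-4.6,"dy":15.5,"dz":-2,"wx":0,"wy":0,"wz":0,"claw":-1}]'

```text
time: 26.1
ee_pos: [0.5956, 0.027, 0.1112]
tool_rot: [-3.141, -0.0, 1.571]
force: [-0.3, 0.6, -0.1]
grip_width: 0.242
```

Request:
move_arm --motion '[{"dx":0,"dy":0,"dz":0.5,"wx":0,"wy":0,"wz":0,"claw":-1},{"dx":0,"dy":0,"dz":1.3,"wx":0,"wy":0,"wz":0,"claw":-1},{"dx":0,"dy":0,"dz":2,"wx":0,"wy":0,"wz":0,"claw":-1},{"dx":0,"dy":0,"dz":2.4,"wx":0,"wy":0,"wz":0,"claw":-1},{"dx":0,"dy":0,"dz":2.6,"wx":0,"wy":0,"wz":0,"claw":-1},{"dx":0,"dy":0,"dz":2.7,"wx":0,"wy":0,"wz":0,"claw":-1},{"dx":0,"dy":0,"dz":2.75,"wx":0,"wy":0,"wz":0,"claw":-1},{"dx":0,"dy":0,"dz":2.8,"wx":0,"wy":0,"wz":0,"claw":-1},{"dx":0,"dy":0,"dz":2.85,"wx":0,"wy":0,"wz":0,"claw":-1},{"dx":0,"dy":0,"dz":2.85,"wx":0,"wy":0,"wz":0,"claw":-1}]'

```text
time: 27.35
ee_pos: [0.5963, 0.0268, 0.0828]
tool_rot: [3.142, -0.0, 1.571]
force: [0.0, -0.5, -1.2]
grip_width: 0.239
```

```bash
python3 look.py 11 .596 .027 .06
```

```text
side 304 182 [[315.8, 160.7], [270.3, 185.7], [336.0, 195.2], [230.2, 206.6], [356.7, 219.8], [249.7, 236.5], [399.7, 270.7]]
top 282 142 [[432.3, 184.1], [223.8, 182.2], [166.5, 215.5], [243.4, 248.5]]
```

View pics/look11.png

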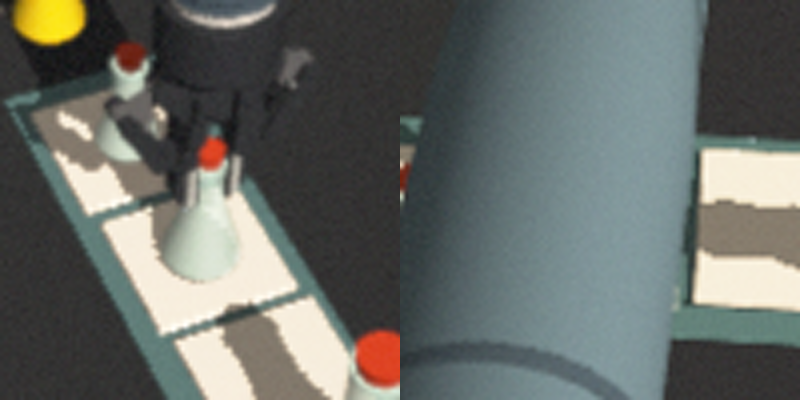

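The 50 ml flask hangs just over the second tile, stopper at (357,220). Setting it down.

Request:
move_arm --motion '[{"dx":0,"dy":0,"dz":0.08,"wx":0,"wy":0,"wz":0,"claw":-1},{"dx":0,"dy":0,"dz":0.14,"wx":0,"wy":0,"wz":0,"claw":-1},{"dx":0,"dy":0,"dz":0.2,"wx":0,"wy":0,"wz":0,"claw":-1},{"dx":0,"dy":0,"dz":0.2,"wx":0,"wy":0,"wz":0,"claw":-1},{"dx":0,"dy":0,"dz":0.2,"wx":0,"wy":0,"wz":0,"claw":-0.5},{"dx":0,"dy":0,"dz":0.2,"wx":0,"wy":0,"wz":0,"claw":-0.3},{"dx":0,"dy":0,"dz":0.2,"wx":0,"wy":0,"wz":0,"claw":-0.1},{"dx":0,"dy":0,"dz":0.2,"wx":0,"wy":0,"wz":0,"claw":0.1},{"dx":0,"dy":0,"dz":0.2,"wx":0,"wy":0,"wz":0,"claw":0.2},{"dx":0,"dy":0,"dz":0.2,"wx":0,"wy":0,"wz":0,"claw":0.2}]'

```text
time: 28.7
ee_pos: [0.5963, 0.0268, 0.0808]
tool_rot: [3.142, -0.0, 1.571]
force: [-0.6, -0.1, 0.6]
grip_width: 0.601
```

Request:
move_arm --motion '[{"dx":0,"dy":0,"dz":-0.5,"wx":0,"wy":0,"wz":0,"claw":0.2},{"dx":0,"dy":0,"dz":-2,"wx":0,"wy":0,"wz":0,"claw":0.2},{"dx":0,"dy":0,"dz":-5,"wx":0,"wy":0,"wz":0,"claw":0.2},{"dx":0,"dy":0,"dz":-8,"wx":0,"wy":0,"wz":0,"claw":0.2},{"dx":0,"dy":0,"dz":-11,"wx":0,"wy":0,"wz":0,"claw":0.2},{"dx":1,"dy":-0.8,"dz":-13.5,"wx":0,"wy":0,"wz":0,"claw":0.2},{"dx":3,"dy":-2.5,"dz":-14.5,"wx":0,"wy":0,"wz":0,"claw":0.2},{"dx":6.5,"dy":-5.5,"dz":-14.5,"wx":0,"wy":0,"wz":0,"claw":0.2},{"dx":9.2,"dy":-7.7,"dz":-14.5,"wx":0,"wy":0,"wz":0,"claw":0.2},{"dx":10,"dy":-8.4,"dz":-14.5,"wx":0,"wy":0,"wz":0,"claw":0.2}]'

```text
time: 29.95
ee_pos: [0.5098, 0.1287, 0.2258]
tool_rot: [-3.14, -0.0, 1.574]
force: [0.0, 0.3, 0.6]
grip_width: 0.597
```

```bash
python3 look.py 12 .596 .027 .06;python3 -c "
from h import *
print(cast('side',(356.7,219.8),.107))"
```

```text
side 304 182 [[270.2, 185.4], [336.2, 195.1], [230.2, 206.6], [356.0, 220.3], [249.7, 236.5], [399.7, 270.7]]
top 282 142 [[432.3, 184.1], [333.0, 186.1], [300.3, 298.9]]
[0.59807649 0.02617892]
```

View pics/look12.png

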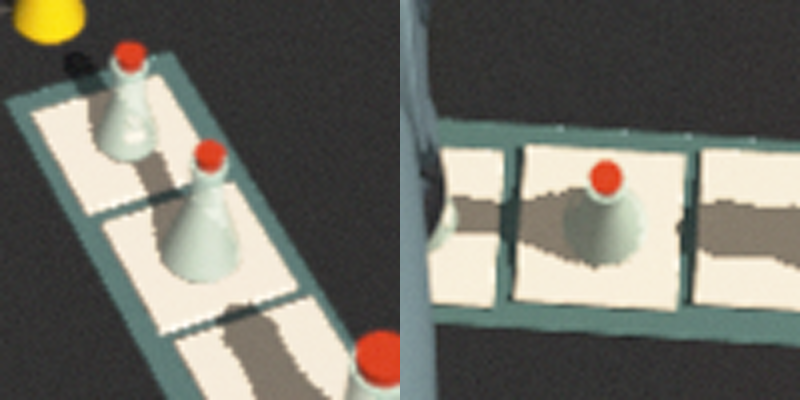

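The 50 ml flask stands upright, centred on the second tile: stopper at side (356,220), top (333,186). Last is the 100 ml flask.

Request:
move_arm --motion '[{"dx":0.6,"dy":-0.5,"dz":0,"wx":0,"wy":0,"wz":0,"claw":0.2},{"dx":2.2,"dy":-1.9,"dz":0,"wx":0,"wy":0,"wz":0,"claw":0.2},{"dx":4.2,"dy":-3.7,"dz":0,"wx":0,"wy":0,"wz":0,"claw":0.2},{"dx":6.2,"dy":-5.4,"dz":0,"wx":0,"wy":0,"wz":0,"claw":0.2},{"dx":7.6,"dy":-6.7,"dz":0,"wx":0,"wy":0,"wz":0,"claw":0.2},{"dx":8.1,"dy":-7.1,"dz":0,"wx":0,"wy":0,"wz":0,"claw":0.2},{"dx":8.1,"dy":-7.1,"dz":0,"wx":0,"wy":0,"wz":0,"claw":0.2},{"dx":8.1,"dy":-7.1,"dz":1,"wx":0,"wy":0,"wz":0,"claw":0.2},{"dx":8.1,"dy":-7.1,"dz":3,"wx":0,"wy":0,"wz":0,"claw":0.2},{"dx":8.1,"dy":-7.1,"dz":4,"wx":0,"wy":0,"wz":0,"claw":0.2}]'

```text
time: 31.3
ee_pos: [0.4409, 0.2071, 0.1842]
tool_rot: [-3.14, 0.001, 1.57]
force: [-0.1, 1.1, 0.2]
grip_width: 0.597
```

Request:
move_arm --motion '[{"dx":0,"dy":0,"dz":1,"wx":0,"wy":0,"wz":0,"claw":0.2},{"dx":0,"dy":0,"dz":3,"wx":0,"wy":0,"wz":0,"claw":0.2},{"dx":0,"dy":0,"dz":5.2,"wx":0,"wy":0,"wz":0,"claw":0.2},{"dx":0,"dy":0,"dz":7.4,"wx":0,"wy":0,"wz":0,"claw":0.2},{"dx":0,"dy":0,"dz":9,"wx":0,"wy":0,"wz":0,"claw":0.2},{"dx":0,"dy":0,"dz":9.7,"wx":0,"wy":0,"wz":0,"claw":0.2},{"dx":0,"dy":0,"dz":9.8,"wx":0,"wy":0,"wz":0,"claw":0.2},{"dx":0,"dy":0,"dz":9.8,"wx":0,"wy":0,"wz":0,"claw":0.2},{"dx":0,"dy":0,"dz":9.8,"wx":0,"wy":0,"wz":0,"claw":0.2},{"dx":0,"dy":0,"dz":9.8,"wx":0,"wy":0,"wz":0,"claw":0.2}]'

```text
time: 32.55
ee_pos: [0.4417, 0.208, 0.0883]
tool_rot: [3.141, -0.0, 1.571]
force: [-1.0, -0.3, 0.4]
grip_width: 0.601
```

```bash
python3 look.py 13 .441 .208 .08
```

```text
side 221 145 [[315.9, 160.4], [270.2, 185.3], [336.2, 195.1], [230.2, 206.5], [356.0, 220.3], [249.7, 236.4], [399.7, 270.7]]
top 195 201 [[432.3, 184.1], [284.3, 186.6], [333.0, 186.0], [300.3, 298.8]]
```

View pics/look13.png

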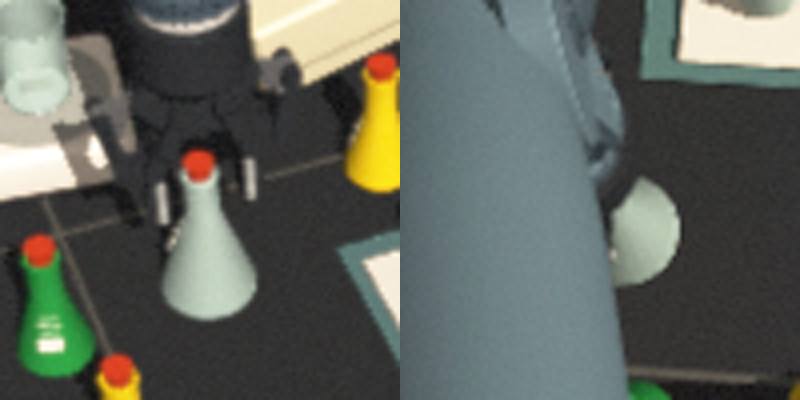

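The 100 ml neck is centred between the pads, stopper at (270,185). Closing.

Request:
move_arm --motion '[{"dx":0,"dy":0,"dz":0,"wx":0,"wy":0,"wz":0,"claw":0},{"dx":0,"dy":0,"dz":0,"wx":0,"wy":0,"wz":0,"claw":-0.3},{"dx":0,"dy":0,"dz":0,"wx":0,"wy":0,"wz":0,"claw":-0.5},{"dx":0,"dy":0,"dz":0,"wx":0,"wy":0,"wz":0,"claw":-1},{"dx":0,"dy":0,"dz":0,"wx":0,"wy":0,"wz":0,"claw":-1},{"dx":0,"dy":0,"dz":0,"wx":0,"wy":0,"wz":0,"claw":-1},{"dx":0,"dy":0,"dz":-0.2,"wx":0,"wy":0,"wz":0,"claw":-1},{"dx":0,"dy":0,"dz":-0.6,"wx":0,"wy":0,"wz":0,"claw":-1},{"dx":0,"dy":0,"dz":-1.4,"wx":0,"wy":0,"wz":0,"claw":-1},{"dx":0,"dy":0,"dz":-2,"wx":0,"wy":0,"wz":0,"claw":-1}]'

```text
time: 33.9
ee_pos: [0.4416, 0.2079, 0.1086]
tool_rot: [3.141, -0.0, 1.571]
force: [-0.6, 1.0, -0.8]
grip_width: 0.242
```

```bash
python3 look.py 14 .441 .208 .08
```

```text
side 221 145 [[315.9, 160.4], [270.4, 179.5], [336.2, 195.1], [230.2, 206.6], [356.0, 220.2], [249.7, 236.4], [399.7, 270.7]]
top 195 201 [[432.3, 184.0], [284.4, 186.6], [333.0, 186.0], [300.3, 298.9]]
```

View pics/look14.png

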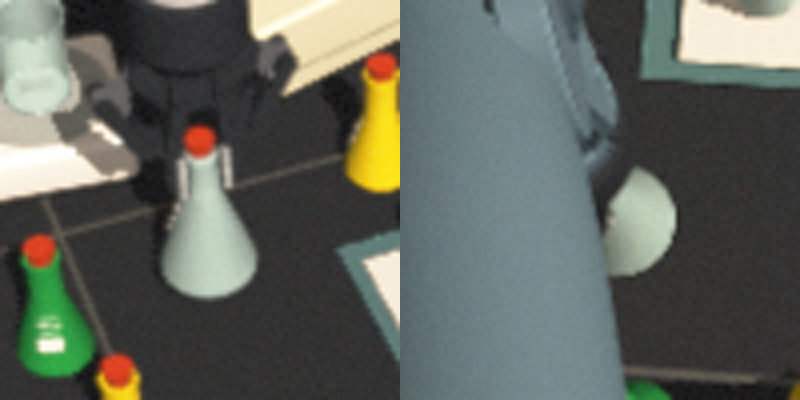

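Request:
move_arm --motion '[{"dx":-0.6,"dy":0.3,"dz":-1,"wx":0,"wy":0,"wz":0,"claw":-1},{"dx":-2.6,"dy":0.8,"dz":-2,"wx":0,"wy":0,"wz":0,"claw":-1},{"dx":-6,"dy":1.2,"dz":-2.5,"wx":0,"wy":0,"wz":0,"claw":-1},{"dx":-10.2,"dy":1.5,"dz":-2.5,"wx":0,"wy":0,"wz":0,"claw":-1},{"dx":-14.5,"dy":1.5,"dz":-2.5,"wx":0,"wy":0,"wz":0,"claw":-1},{"dx":-18.8,"dy":1.5,"dz":-2.5,"wx":0,"wy":0,"wz":0,"claw":-1},{"dx":-23,"dy":1.5,"dz":-2.5,"wx":0,"wy":0,"wz":0,"claw":-1},{"dx":-26.5,"dy":1.5,"dz":-2.5,"wx":0,"wy":0,"wz":0,"claw":-1},{"dx":-28.2,"dy":1.5,"dz":-2.5,"wx":0,"wy":0,"wz":0,"claw":-1},{"dx":-28.6,"dy":1.5,"dz":-2.5,"wx":0,"wy":0,"wz":0,"claw":-1}]'

```text
time: 35.25
ee_pos: [0.4563, -0.0788, 0.133]
tool_rot: [3.141, -0.0, 1.569]
force: [-0.9, 0.3, -0.8]
grip_width: 0.237
```

Request:
move_arm --motion '[{"dx":0,"dy":0.5,"dz":0,"wx":0,"wy":0,"wz":0,"claw":-1},{"dx":0,"dy":2,"dz":0,"wx":0,"wy":0,"wz":0,"claw":-1},{"dx":0,"dy":4.3,"dz":0,"wx":0,"wy":0,"wz":0,"claw":-1},{"dx":0,"dy":6.8,"dz":0,"wx":0,"wy":0,"wz":0,"claw":-1},{"dx":0,"dy":9.3,"dz":0,"wx":0,"wy":0,"wz":0,"claw":-1},{"dx":0,"dy":11.7,"dz":0,"wx":0,"wy":0,"wz":0,"claw":-1},{"dx":0,"dy":13.5,"dz":0,"wx":0,"wy":0,"wz":0,"claw":-1},{"dx":0,"dy":14.4,"dz":0,"wx":0,"wy":0,"wz":0,"claw":-1},{"dx":0,"dy":14.6,"dz":0,"wx":0,"wy":0,"wz":0,"claw":-1},{"dx":0,"dy":14.6,"dz":0,"wx":0,"wy":0,"wz":0,"claw":-1}]'

```text
time: 36.5
ee_pos: [0.6019, -0.0779, 0.1326]
tool_rot: [-3.141, -0.0, 1.571]
force: [0.3, 1.1, -0.6]
grip_width: 0.235
```

Request:
move_arm --motion '[{"dx":0,"dy":0,"dz":0.5,"wx":0,"wy":0,"wz":0,"claw":-1},{"dx":0,"dy":0,"dz":1.4,"wx":0,"wy":0,"wz":0,"claw":-1},{"dx":0,"dy":0,"dz":2.2,"wx":0,"wy":0,"wz":0,"claw":-1},{"dx":0,"dy":0,"dz":2.8,"wx":0,"wy":0,"wz":0,"claw":-1},{"dx":0,"dy":0,"dz":3.05,"wx":0,"wy":0,"wz":0,"claw":-1},{"dx":0,"dy":0,"dz":3.15,"wx":0,"wy":0,"wz":0,"claw":-1},{"dx":0,"dy":0,"dz":3.25,"wx":0,"wy":0,"wz":0,"claw":-1},{"dx":0,"dy":0,"dz":3.3,"wx":0,"wy":0,"wz":0,"claw":-1},{"dx":0,"dy":0,"dz":3.35,"wx":0,"wy":0,"wz":0,"claw":-1},{"dx":0,"dy":0,"dz":3.35,"wx":0,"wy":0,"wz":0,"claw":-1}]'

```text
time: 37.75
ee_pos: [0.6023, -0.0782, 0.0993]
tool_rot: [3.141, -0.0, 1.571]
force: [-0.2, -0.5, -1.8]
grip_width: 0.241
```

```bash
python3 look.py 15 .602 -.078 .07
```

```text
side 325 210 [[315.7, 160.7], [336.1, 195.2], [230.3, 206.7], [355.7, 220.2], [249.8, 236.3], [379.2, 245.7], [399.7, 270.7]]
top 328 141 [[432.3, 184.1], [223.8, 182.2], [284.3, 186.4], [332.9, 185.9], [166.5, 216.0]]
```

View pics/look15.png

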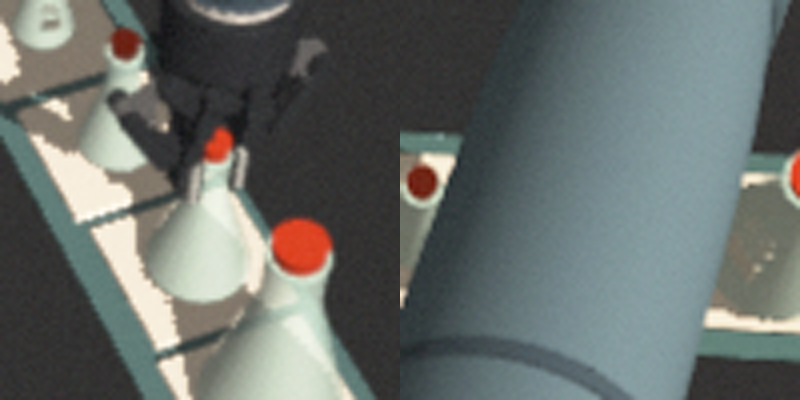

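The 100 ml flask hangs over the third tile, stopper at (379,246), clear of its neighbours. Setting it down.

Request:
move_arm --motion '[{"dx":0,"dy":0,"dz":0.08,"wx":0,"wy":0,"wz":0,"claw":-1},{"dx":0,"dy":0,"dz":0.14,"wx":0,"wy":0,"wz":0,"claw":-1},{"dx":0,"dy":0,"dz":0.2,"wx":0,"wy":0,"wz":0,"claw":-1},{"dx":0,"dy":0,"dz":0.2,"wx":0,"wy":0,"wz":0,"claw":-1},{"dx":0,"dy":0,"dz":0.2,"wx":0,"wy":0,"wz":0,"claw":-0.5},{"dx":0,"dy":0,"dz":0.2,"wx":0,"wy":0,"wz":0,"claw":-0.3},{"dx":0,"dy":0,"dz":0.2,"wx":0,"wy":0,"wz":0,"claw":-0.1},{"dx":0,"dy":0,"dz":0.2,"wx":0,"wy":0,"wz":0,"claw":0.1},{"dx":0,"dy":0,"dz":0.2,"wx":0,"wy":0,"wz":0,"claw":0.2},{"dx":0,"dy":0,"dz":0.2,"wx":0,"wy":0,"wz":0,"claw":0.2}]'

```text
time: 39.1
ee_pos: [0.6023, -0.0782, 0.0973]
tool_rot: [3.142, -0.0, 1.571]
force: [0.5, 0.2, -0.2]
grip_width: 0.599
```

Request:
move_arm --motion '[{"dx":0,"dy":0,"dz":-0.5,"wx":0,"wy":0,"wz":0,"claw":0.2},{"dx":0,"dy":0,"dz":-2,"wx":0,"wy":0,"wz":0,"claw":0.2},{"dx":0,"dy":0,"dz":-5,"wx":0,"wy":0,"wz":0,"claw":0.2},{"dx":0,"dy":0,"dz":-8,"wx":0,"wy":0,"wz":0,"claw":0.2},{"dx":0,"dy":0,"dz":-11,"wx":0,"wy":0,"wz":0,"claw":0.2},{"dx":0,"dy":-1,"dz":-13,"wx":0,"wy":0,"wz":0,"claw":0.2},{"dx":0,"dy":-4,"dz":-14,"wx":0,"wy":0,"wz":0,"claw":0.2},{"dx":0,"dy":-8,"dz":-14,"wx":0,"wy":0,"wz":0,"claw":0.2},{"dx":0,"dy":-12,"dz":-14,"wx":0,"wy":0,"wz":0,"claw":0.2},{"dx":0,"dy":-14,"dz":-14,"wx":0,"wy":0,"wz":0,"claw":0.2}]'

```text
time: 40.35
ee_pos: [0.4595, -0.0779, 0.2376]
tool_rot: [-3.141, -0.0, 1.57]
force: [0.7, 0.3, 0.2]
grip_width: 0.598
```

Request:
move_arm --motion '[{"dx":1,"dy":-0.5,"dz":0,"wx":0,"wy":0,"wz":0,"claw":0.2},{"dx":4,"dy":-1,"dz":0,"wx":0,"wy":0,"wz":0,"claw":0.2},{"dx":8,"dy":-2,"dz":0,"wx":0,"wy":0,"wz":0,"claw":0.2},{"dx":12,"dy":-3,"dz":0,"wx":0,"wy":0,"wz":0,"claw":0.2},{"dx":16,"dy":-3.5,"dz":0,"wx":0,"wy":0,"wz":0,"claw":0.2},{"dx":20,"dy":-4,"dz":0,"wx":0,"wy":0,"wz":0,"claw":0.2},{"dx":24,"dy":-4.5,"dz":0,"wx":0,"wy":0,"wz":0,"claw":0.2},{"dx":28,"dy":-5,"dz":0,"wx":0,"wy":0,"wz":0,"claw":0.2},{"dx":31,"dy":-5,"dz":0,"wx":0,"wy":0,"wz":0,"claw":0.2},{"dx":32,"dy":-5,"dz":0,"wx":0,"wy":0,"wz":0,"claw":0.2}]'

```text
time: 41.6
ee_pos: [0.4122, 0.2438, 0.2374]
tool_rot: [3.141, -0.0, 1.574]
force: [-0.1, -1.0, -0.4]
grip_width: 0.604
```

```bash
python3 - <<'E'
from h import *
im=[]
for n in("side","top"):
    p,d=arm.snapshot(n); im.append(cv2.resize(p[:,:,::-1],(400,300)) if n=="side" else p[120:350,200:560,::-1]); cv2.imwrite(f"pics/fin_{n}.png",p[:,:,::-1])
    for ce,a,m,s in blobs(red(p),20): print(n,np.round(ce,1),{k:np.round(cast(n,ce,h+.005),4).tolist() for k,h in H.items()})
cv2.imwrite("pics/fin.png",cv2.resize(im[1],(792,506)))
E
```

```text
side [315.9 160.4] {'25': [0.5933, 0.2786], '50': [0.587, 0.2629], '100': [0.5794, 0.2442], '250': [0.5638, 0.2056]}
side [336.2 195.1] {'25': [0.5921, 0.1366], '50': [0.5858, 0.1232], '100': [0.5782, 0.107], '250': [0.5627, 0.0737]}
side [230.2 206.7] {'25': [0.3286, 0.1978], '50': [0.3263, 0.1834], '100': [0.3235, 0.1661], '250': [0.3178, 0.1306]}
side [356.  220.3] {'25': [0.6032, 0.0388], '50': [0.5967, 0.0268], '100': [0.5889, 0.0124], '250': [0.5729, -0.0172]}
side [249.7 236.4] {'25': [0.345, 0.0858], '50': [0.3424, 0.0731], '100': [0.3394, 0.0579], '250': [0.3331, 0.0265]}
side [378.2 246. ] {'25': [0.6179, -0.0547], '50': [0.6112, -0.0653], '100': [0.6031, -0.078], '250': [0.5866, -0.104]}
side [399.7 270.7] {'25': [0.6312, -0.1381], '50': [0.6243, -0.1473], '100': [0.616, -0.1585], '250': [0.5989, -0.1814]}
top [432.4 184.1] {'25': [0.6221, -0.1947], '50': [0.6173, -0.1924], '100': [0.6115, -0.1896], '250': [0.5996, -0.1839]}
top [223.5 181.9] {'25': [0.594, 0.2703], '50': [0.5895, 0.2672], '100': [0.5841, 0.2635], '250': [0.5731, 0.2559]}
top [381.8 184.4] {'25': [0.6134, -0.0821], '50': [0.6086, -0.0811], '100': [0.603, -0.0799], '250': [0.5914, -0.0774]}
top [284.3 186.6] {'25': [0.5929, 0.1341], '50': [0.5884, 0.1326], '100': [0.5831, 0.1309], '250': [0.572, 0.1272]}
top [333. 186.] {'25': [0.6019, 0.0261], '50': [0.5973, 0.0259], '100': [0.5918, 0.0256], '250': [0.5805, 0.025]}
top [300.3 298.8] {'25': [0.3457, 0.0785], '50': [0.3441, 0.0777], '100': [0.3421, 0.0767], '250': [0.3381, 0.0746]}
top [247.3 302.4] {'25': [0.3301, 0.1912], '50': [0.3286, 0.1891], '100': [0.3269, 0.1865], '250': [0.3233, 0.1812]}
```

View pics/fin.png

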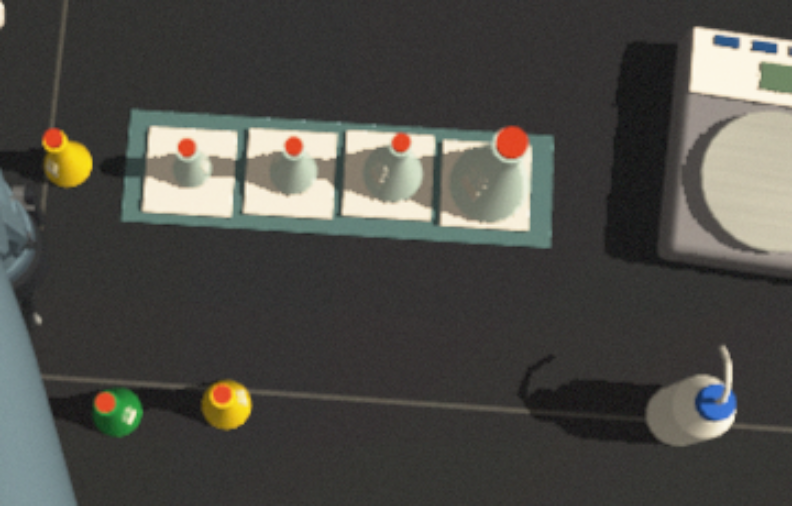

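View pics/fin_side.png

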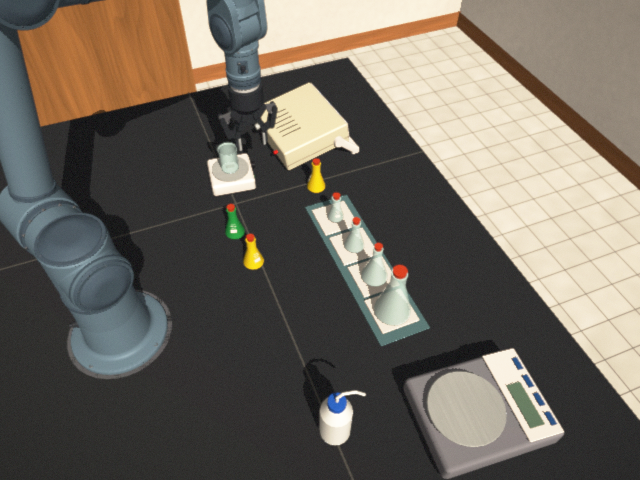

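Both views show the four flasks upright and rising in size from the pH meter's end. Their stoppers sit at top-view pixels (284,187), (333,186), (382,184) and (432,184). The wash bottle and the look-alikes have not moved, and the arm is clear of everything.

```bash
python3 -c "
from rig import arm
print(arm.job_done())"
```

```text
the job is handed in; nothing more can be done
None
```

All four flasks are standing on their tiles in size order, with the 25 ml next to the pH meter (left, +y), then 50, 100 and 250 ml at the far end. I gripped each by its neck, lowered it the last 2 mm slowly, let go and backed away. The job was handed in at about 42 s; no verdict is reported.

- **Position:** in both camera views, each flask's stopper is about 2–3 mm or less from its tile's centre, against the 15 mm allowed, with calibration good to about 2 mm.
- **Upright and free:** all four look upright, the gripper is open and the arm is well clear of everything.
- **Left alone:** the wash bottle and the green and yellow look-alikes appear where they started.

No check failed or disagreed. The only refusal was the first move call, for missing fields, and it moved nothing.

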